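# Angle a slotted profile past the post into the stock bay

### The arm

A 6-joint arm with a two-finger parallel gripper is mounted at the origin on a cart in front of the work surface, level with it; the furniture and walls round the work are solid. World frame = base frame: x ahead of the robot, y to its left, z up, the work surface at z = 0. Lengths are in mm, angles in degrees, forces in N, time in s.
With the tool pointing down it reaches from about 300 to 850 mm from the base axis. Payload 4.2 kg.
Tool frame: the origin (TCP) lies at the very end of the fingers, on their centre line; the grasp point (between the pads) lies env.pinch_z behind it (env.pinch_z is the distance from the TCP to the grasp point, in mm); z points along the fingers, y is the line along which they close (so a half turn about z gives the same grasp; the last joint's range is limited). The gripper opens to 91 mm and grips with 3 to 60 N. Pads are 32 mm wide; open, the fingers measure 118 mm over their backs; the gripper's body (76 mm by 178 mm) begins 60 mm behind the grasp point.
Start: joints at [68.354, 18.312, 89.639, -0, 72.044, -1.146], TCP at [201.376, 538.601, 213.976] pointing down, gripper open.
Joint ranges: [-177.97, 177.97], [-48.28, 115.42], [12.27, 149.76], [-77.06, 257.06], [2.81, 150.46], [-146.56, 146.56]. Speed limits (degrees/s): [147.25, 147.25, 180, 180, 180, 180].

### API

Orientations are given as [roll, pitch, yaw] about the fixed x, y, z axes, in that order (R = Rz(yaw) Ry(pitch) Rx(roll)).
In Python, from workcell import state, vision, job_done, env gives the robot as it stands.
- The arm moves only by the tool servo_tool, never from a script. Its argument "rows" is a list of rows, each a list of 5 numbers: the shift along the tool's x, y, z scaled (see below), then the turn about the tool's z scaled (see below), then the opening, from 0 (shut) to 1 (fully open). A call has 1 to 20 rows; each row is the pose to reach, as a shift and turn from the pose commanded when the call began, along the tool's axes at that moment; what a row does not reach only later rows make up. The controller multiplies each number of a shift by 200 mm and each number of a turn by 90 degrees. A row lasts 1/12 s, in which the tool goes at most 41.7 mm and 7.16 degrees, less where a joint would pass 70% of its speed; a pose out of reach is approached as far as the arm can. A call with a number of a shift or a turn outside -1 to 1 is refused whole. A call with a gripper value outside its range is refused whole. The fingers move at their own pace and stop on an object; "force" is the grip in N (left out, the last holds). Time passes only in rows, so rows that repeat a pose let the fingers close. It gives the time, the measured TCP pose, the force, the opening and the grip force at its end, in the units of the state.
- state(): the state, without advancing time (a new reading comes with each control period).
- vision.grab_frame(name): name is "scene" or "top" or "wrist"; returns the picture (384x512x3 uint8, red, green, blue); there is no depth.
- vision.camera_info(name): a dict with "vertical_fov" (degrees; the focal length in pixels is half the picture's height over the tangent of half this angle, whatever the lens; pixels are square), "cx", "cy" (the principal point, pixels), "distortion" ([k1, k2, p1, p2, k3] as OpenCV has them; the pictures are not rectified), "T" (4x4, takes a point from camera to world coordinates). Camera axes: x right, y up, looking along -z (the intrinsics and any distortion apply to the point x, -y, -z); pixel columns grow to the right and rows downward; lengths in mm; the calibration is good to about 2 mm. A picture is of the moment at which its call begins: read the wrist's pose just before it. camera_info takes no time and is no camera call; for the wrist camera it gives the pose at the moment of the call.
- job_done(): hands the job in; it is judged then, once.
The state is a dict: "time_s": time; "qpos": joint angles; "qvel": joint speeds; "effort": joint torques, N m; "ee_pos": TCP position; "ee_rot": TCP orientation; "force": force on the tool from outside, world axes, zero at the start; "torque": the same for the moment, N m; "gripper_width": finger opening in mm; "gripper_force": force on a finger pad.
Only numpy, scipy, OpenCV 4.12 (cv2) and the standard library are available. Lean on these libraries where they do the work, as an engineer would, in place of code of your own. Each camera call takes 0.05 s, during which the arm holds its last target. There are 200 camera calls.

### The job

Put the length of slotted aluminium profile away in the stock bay by pushing it over the bench with the fingers: angle it so that one end goes in behind the post, then swing the other end in, until it lies flat against the back fence along its whole length, and take the hand away. Only push it: do not lift, carry or tip it, and leave the two displays, the cap, the hex key and the spanner where they are.

Things in the scene. Friction and masses are not known exactly. Their poses are not given: they have to be found in the camera images.
- profile: loose straight length of slotted aluminium profile, square section 20 x 20 mm, 240 mm long, about 0.2 kg, lying on the bench (it slides under a push of about 1 to 3 N and stops when the push stops). Origin: middle of its underside; x across it, y along its length, z up.
- profile_end_a (a point): centre of the profile's +y end face, 10 mm above the bench (the end to the robot's left at the start)
- profile_end_b (a point): centre of the profile's -y end face, 10 mm above the bench (the end to the robot's right at the start)
- stock_bay: grey stock bay fixed to the bench, no floor: a straight back fence and an end stop at each end, 30 mm high, 12 mm thick. Origin: on the bench, middle of the fence's front face; x points into the fence, away from the robot, y along the fence to the robot's left. Inside it runs from y = -140 to +140 mm; the stops reach forward to x = -65 mm; the robot's side is open but for the post.
- bay_post (a point): foot, on the axis, of the fixed round post of the bay, 25 mm in diameter, 40 mm high, at x = -80, y = -75 mm in the bay's frame. Between it and the left end stop 202 mm are free (less than the profile's length); between it and the fence 67 mm.
- display_b: black octagonal display module, 79 x 80 x 20 mm, lying flat in front of the bay's right end, to the right of the work; bystander. Origin: centre of its underside
- cap: grey bell-shaped housing cap with a thin stem on top, 74 mm across, 130 mm high, to the right of the bay; bystander. Origin: centre of its underside
- key: black hex key, 22 x 76 x 6 mm, to the right; bystander. Origin: centre of its underside
- display: black display module, 79 x 80 x 20 mm, lying to the left; bystander. Origin: centre of its underside
- spanner: small spanner, 19 x 131 x 7 mm, lying to the left; bystander. Origin: centre of its underside

How it is judged (in metres and radians):
On the way:
1. one end of the profile is in the bay behind the post (((x of profile_end_a in the frame of stock_bay between -0.06 and 0 m and y of profile_end_a in the frame of stock_bay between -0.145 and -0.075 m) or (x of profile_end_b in the frame of stock_bay between -0.06 and 0 m and y of profile_end_b in the frame of stock_bay between -0.145 and -0.075 m))), for 0.2 s.
At the end, for the whole second after the job is handed in: The profile rests flat on the bench inside the bay, between the end stops, with both ends within 8 mm of touching the back fence (each end's centre less than 18 mm in front of the fence), at rest and let go (x of profile_end_a in the frame of stock_bay between -0.018 and 0 m and y of profile_end_a in the frame of stock_bay between -0.145 and 0.145 m and x of profile_end_b in the frame of stock_bay between -0.018 and 0 m and y of profile_end_b in the frame of stock_bay between -0.145 and 0.145 m and height (world z) of profile below 0.004 m and linear speed of profile below 0.01 m/s).
It fails at once if the profile is lifted, carried or tipped (an end rises more than 12 mm) (height (world z) of any of profile_end_a, profile_end_b above 0.022 m or height (world z) of profile above 0.012 m).
It fails at once if a bystander is displaced by more than 20 mm (distance of any of display_b, cap, key, display, spanner from where it was at the start of the episode above 0.02 m).
It also fails if it takes over 61 s, if anything falls off the work surface, if the arm or the gripper's body presses on something with over 40 N, if the wrist force passes 120 N, or if a joint passes its speed limit or range.

## Working session

There is one attempt and no reset: what is moved stays moved. The work goes in short steps, Python scripts to look and compute and a tool call to move; the robot and the scene stay as the last step left them, time stands still between calls to the robot, and variables do not carry over. Pictures are saved under pics/ and viewed, at most 10 in all, crops included, and the job is handed in when it is done.

Besides the shell and the picture viewer there is one more tool, called after "Call:" as name(argument=value, ...) on one line, values as JSON. servo_tool: Moves the arm, as the interface text tells. Its arguments: {"type":"object","properties":{"rows":{"type":"array"},"force":{"type":"number"}},"required":["rows"]}

```bash
mkdir -p pics; cat > h.py <<'E'
import numpy as np,cv2
from workcell import state,vision,job_done,env
def grab(n,f):
    im=vision.grab_frame(n); cv2.imwrite('pics/'+f,im[:,:,::-1]); return im
def ray(n,uv,z,info=None):
    c=info or vision.camera_info(n); f=192/np.tan(np.radians(c['vertical_fov']/2))
    K=np.array([[f,0,c['cx']],[0,f,c['cy']],[0,0,1.]])
    p=cv2.undistortPoints(np.array(uv,float).reshape(-1,1,2),K,np.array(c['distortion'],float)).reshape(-1,2)
    T=np.array(c['T']); d=np.c_[p[:,0],-p[:,1],-np.ones(len(p))]@T[:3,:3].T; o=T[:3,3]
    return (o+d*((z-o[2])/d[:,2])[:,None])[:,:2]
E
python3 - <<'E'
from h import *
grab('top','top0.png');grab('scene','scene0.png')
s=state();print(s['time_s'],s['ee_pos'],s['ee_rot'],s['gripper_width'],env.pinch_z)
print(vision.camera_info('top'))
E
```

```text
0.1 [201.1874092  538.17378207 213.1964279 ] [-1.79908756e+02 -1.69541572e-03  1.59500242e+02] 90.9755119409356 18.8
{'vertical_fov': 57.34696178879283, 'cx': 260.76138431664356, 'cy': 192.53126489308724, 'distortion': array([-0.05551211,  0.        ,  0.        ,  0.        ,  0.        ]), 'T': array([[-2.76117911e-02,  9.94969471e-01, -9.62981849e-02,
         4.46926263e+02],
       [-9.99618707e-01, -2.74997891e-02,  2.49030926e-03,
         1.93724056e+01],
       [-1.70398095e-04,  9.63302290e-02,  9.95349415e-01,
         1.24245894e+03],
       [ 0.00000000e+00,  0.00000000e+00,  0.00000000e+00,
         1.00000000e+00]])}
```

View pics/top0.png

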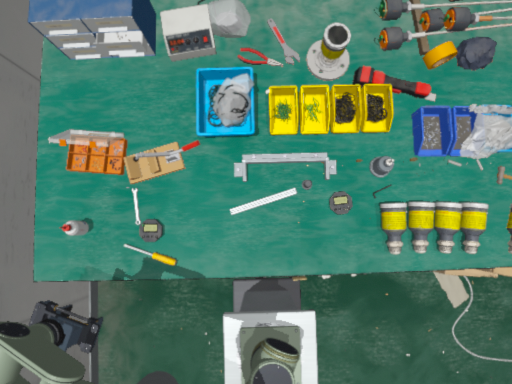

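View pics/scene0.png

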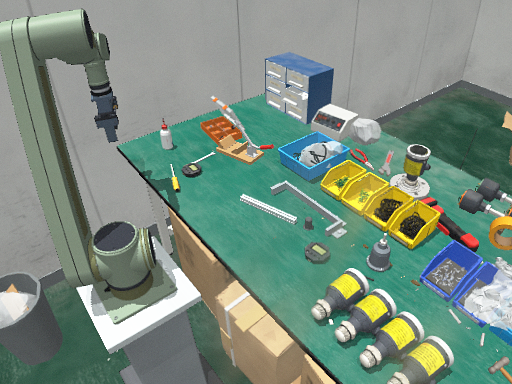

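The top view shows the bay at cols 235-336, rows 153-180, the post near (307,184), and the profile running from (231,211) to (296,191). display_b is at (340,202). I'll enlarge this area and segment it.

```bash
cat >> h.py <<'E'
def prof(im,box=(215,140,345,235),info=None,name='top'):
    x0,y0,x1,y1=box; m=(im.min(2)>205).astype(np.uint8); k=np.zeros_like(m); k[y0:y1,x0:x1]=m[y0:y1,x0:x1]
    k=cv2.morphologyEx(k,cv2.MORPH_CLOSE,np.ones((3,3)))
    c=max(cv2.findContours(k,0,1)[0],key=cv2.contourArea)
    w=ray(name,c.reshape(-1,2),20,info); return cv2.minAreaRect(w.astype(np.float32)),cv2.boxPoints(cv2.minAreaRect(c))
E
python3 - <<'E'
from h import *
im=cv2.imread('pics/top0.png')
c=cv2.resize(im[140:225,225:360],None,fx=5.9,fy=5.9,interpolation=cv2.INTER_CUBIC);cv2.imwrite('pics/c0.png',c)
r,b=prof(im);print(r,b.tolist())
E
```

```text
((535.6211547851562, 10.197105407714844), (18.810083389282227, 236.53823852539062), 16.866453170776367) [[229.6999969482422, 209.09999084472656], [293.8999938964844, 187.6999969482422], [295.5999755859375, 192.8000030517578], [231.39999389648438, 214.1999969482422]]
```

View pics/c0.png

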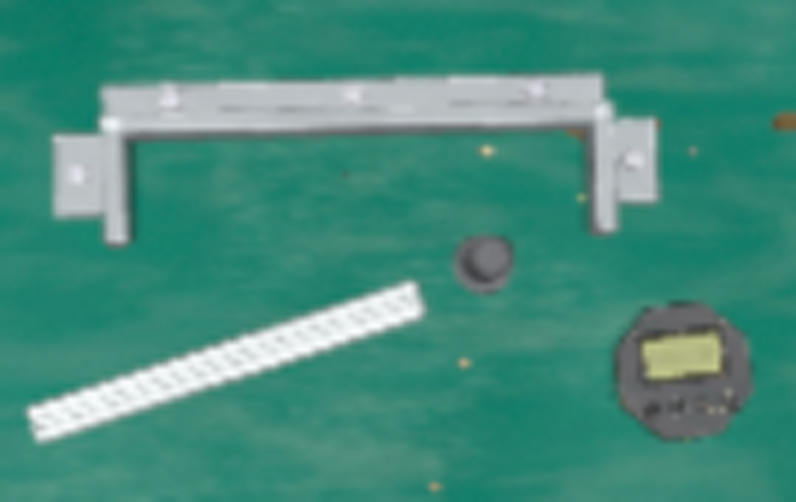

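The crop is 5.9x with its origin at (225,140). The fence's front top edge runs from about (130,129) to (590,121), and the stops' inner edges are at x≈128 and 594. The post top is at about (488,261) and the profile end nearest the post at (418,300).

```bash
python3 - <<'E'
from h import *
f=lambda *p:(np.array(p)/5.9+np.array([225,140])-0.4)
print('fence top front',ray('top',f((130,129),(590,121)),30).round(1).tolist())
print('fence bottom front',ray('top',f((135,138),(585,129)),0).round(1).tolist())
print('stops inner top, front tips',ray('top',f((128,236),(594,226)),30).round(1).tolist())
print('post',ray('top',f((488,261)),40).round(1).tolist())
print('prof ends',ray('top',f((35,425),(418,300)),20).round(1).tolist())
print('disp',ray('top',f((683,370)),20).round(1).tolist())
w=vision.camera_info('wrist');print(w)
E
```

```text
fence top front [[674.8, 62.8], [672.3, -210.7]]
fence bottom front [[674.8, 60.9], [673.0, -213.1]]
stops inner top, front tips [[610.8, 65.5], [609.3, -210.2]]
post [[589.0, -145.1]]
prof ends [[501.3, 123.4], [569.2, -105.3]]
disp [[523.1, -261.1]]
{'vertical_fov': 71.20618754598935, 'cx': 260.7961198863415, 'cy': 192.760215798291, 'distortion': array([-0.0609633,  0.       ,  0.       ,  0.       ,  0.       ]), 'T': array([[ 3.50502554e-01, -8.99546005e-01, -2.60700871e-01,
         1.27168901e+02],
       [ 9.36560296e-01,  3.36154288e-01,  9.92728879e-02,
         5.65620049e+02],
       [-1.66481396e-03, -2.78957486e-01,  9.60302009e-01,
         3.82772224e+02],
       [ 0.00000000e+00,  0.00000000e+00,  0.00000000e+00,
         1.00000000e+00]])}
```

Call:
servo_tool(rows=[[-0.8,-0.667,0,0.589,0],[-0.8,-0.667,0,0.589,0],[-0.8,-0.667,0,0.589,0],[-0.8,-0.667,0,0.589,0],[-0.8,-0.667,0,0.589,0],[-0.8,-0.667,0,0.589,0],[-0.8,-0.667,0,0.589,0],[-0.8,-0.667,0,0.589,0],[-0.8,-0.667,0,0.589,0]])

```text
time_s: 0.85
ee_pos: [304.6, 357.1, 213.8]
ee_rot: [-180.0, 0.0, 106.4]
force: [0.2, 0.5, -0.7]
gripper_width: 34.1
gripper_force: 0.0
```

Call:
servo_tool(rows=[[-1,0.217,0.4,0,0],[-1,0.217,0.4,0,0],[-1,0.217,0.4,0,0],[-1,0.217,0.4,0,0],[-1,0.217,0.4,0,0],[-1,0.217,0.4,0,0]])

```text
time_s: 1.35
ee_pos: [403.1, 174.1, 131.9]
ee_rot: [-179.8, 0.1, 106.4]
force: [-1.0, 0.2, -0.8]
gripper_width: 0.1
gripper_force: 0.0
```

Call:
servo_tool(rows=[[-0.995,0.217,0.3,0,0],[-0.995,0.217,0.3,0,0],[-0.995,0.217,0.3,0,0],[-0.995,0.217,0.3,0,0],[-0.995,0.217,0.3,0,0],[-0.995,0.217,0.3,0,0]])

```text
time_s: 1.85
ee_pos: [503.5, -4.4, 72.3]
ee_rot: [-180.0, 0.1, 106.3]
force: [0.6, 0.1, 0.2]
gripper_width: 0.2
gripper_force: 0.0
```

```bash
python3 - <<'E'
from h import *
im=grab('top','top1.png');c=cv2.resize(im[140:225,225:360,::-1],None,fx=5.9,fy=5.9);cv2.imwrite('pics/c1.png',c)
s=state();print(s['time_s'],s['ee_pos'],s['ee_rot'],s['gripper_width'])
w=grab('wrist','w1.png')
E
```

```text
1.9 [502.21508545  -2.69972156  72.67078635] [-1.79931275e+02 -6.30449649e-03  1.06321650e+02] 0.713311061662367
```

View pics/w1.png

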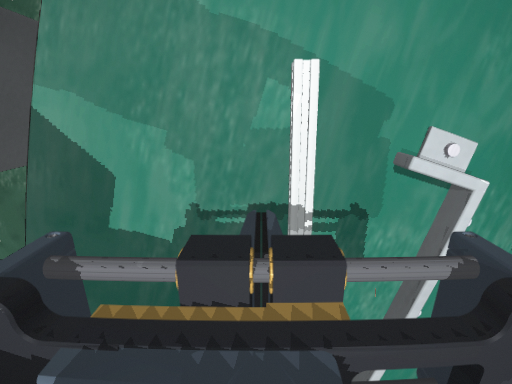

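The wrist view shows the profile's left half running from its end at (294-319,60) down to (289-313,230). It is parallel to the finger backs and on their +y side.

```bash
python3 - <<'E'
from h import *
print(ray('wrist',[(293,60),(319,60),(289,230),(313,230)],20).round(1).tolist())
print(ray('wrist',[(395,160),(455,187)],30).round(1).tolist())
print(vision.camera_info('wrist')['T'][:3,3])
E
```

```text
[[490.7, 121.0], [509.9, 126.9], [531.2, -14.1], [552.1, -8.0]]
[[592.6, 72.3], [652.8, 66.5]]
[479.09406964  74.3183796  242.83439772]
```

Call:
servo_tool(rows=[[0.012,0,0.12,0,0],[0.012,0,0.22,0,0],[0.012,0,0.32,0,0],[0.012,0,0.32,0,0],[0.012,0.03,0.32,0,0],[0.012,0.05,0.32,0,0],[0.012,0.07,0.32,0,0],[0.012,0.09,0.32,0,0],[0.012,0.11,0.32,0,0],[0.012,0.13,0.32,0,0],[0.012,0.15,0.32,0,0],[0.012,0.17,0.32,0,0],[0.012,0.19,0.32,0,0],[0.012,0.21,0.32,0,0],[0.012,0.23,0.32,0,0],[0.012,0.25,0.32,0,0],[0.012,0.265,0.32,0,0],[0.012,0.265,0.32,0,0]])

```text
time_s: 3.45
ee_pos: [552.5, 17.3, 9.9]
ee_rot: [179.9, 0.0, 106.5]
force: [-1.6, -0.1, 0.2]
gripper_width: 0.6
gripper_force: 0.5
```

```bash
python3 - <<'E'
from h import *
im=grab('top','top2.png');s=state();print(s['time_s'],s['ee_pos'],s['force'])
w=grab('wrist','w2.png')
r=cv2.resize(im[140:225,225:360,::-1],(528,333));cv2.imwrite('pics/c2.png',np.vstack([r,cv2.resize(w[:,:,::-1],(528,267)[::1])]))
E
```

```text
3.5 [552.52206809  17.28238482   9.90580259] [-0.0648216   1.0315308   0.19609068]
```

View pics/c2.png

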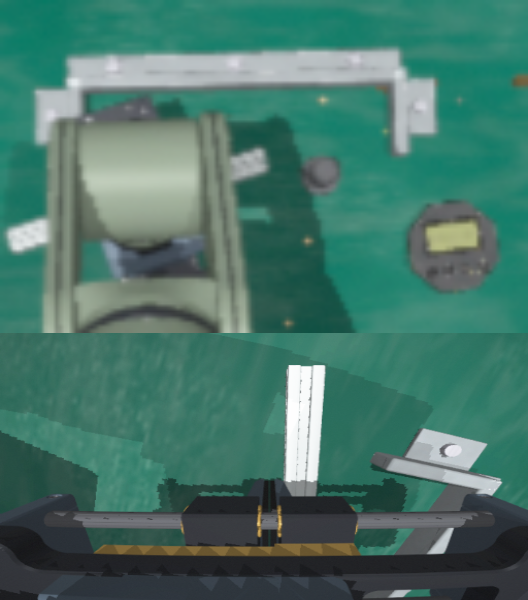

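The top crop (3.91x) shows both profile ends either side of the arm: the left end at about (10,240) and the right end at about (267,161). It has moved forward and stayed parallel.

```bash
cat >> h.py <<'E'
O=np.array([673.5,-72.5])
def ends(im,box=(215,140,345,235)):
    "extreme points of the white pixels along the profile (top view), even if the middle is hidden"
    x0,y0,x1,y1=box; v,u=np.nonzero(im[y0:y1,x0:x1].min(2)>205); p=np.c_[u+x0,v+y0]
    return p
E
python3 - <<'E'
from h import *
f=lambda *p:(np.array(p)/3.911+np.array([225,140])-0.4)
print(ray('top',f((10,240),(267,161)),20).round(1).tolist())
# wrist: end at panel cols 288-326,row 365-333
g=lambda *p:(np.array(p)-np.array([0,333]))*np.array([512/528,384/267])
print(ray('wrist',g((288,365),(326,366),(285,480),(317,480)),20).round(1).tolist())
E
```

```text
[[538.9, 134.4], [603.6, -97.5]]
[[529.1, 130.6], [548.6, 135.8], [556.0, 39.1], [574.8, 44.7]]
```

Call:
servo_tool(rows=[[0,0.02,0,0,0],[0,0.035,0,0,0],[0,0.045,0,0,0],[0,0.045,0,0,0],[0,-0.1,0,0,0],[0.1,-0.15,0,0,0],[0.3,-0.15,0,0,0],[0.5,-0.12,0,0,0],[0.7,-0.08,0,0,0],[0.74,0.0,0,0,0],[0.74,0.147,0,0,0],[0.74,0.147,0,0,0],[0.74,0.147,0,0,0]])

```text
time_s: 4.63
ee_pos: [539.4, 168.5, 10.1]
ee_rot: [179.8, -0.0, 106.5]
force: [-0.9, -0.2, 1.2]
gripper_width: 0.2
gripper_force: 0.0
```

```bash
python3 - <<'E'
from h import *
im=grab('top','top3.png');s=state();print(s['time_s'],s['ee_pos'],s['force'])
w=grab('wrist','w3.png')
r=cv2.resize(im[140:225,225:360,::-1],(528,333));cv2.imwrite('pics/c3.png',np.vstack([r,cv2.resize(w[:,:,::-1],(528,267)[::1])]))
E
```

```text
4.6833 [537.7996034  167.5954542    9.75740355] [-0.33152701  0.37392225 -0.37245919]
```

View pics/c3.png

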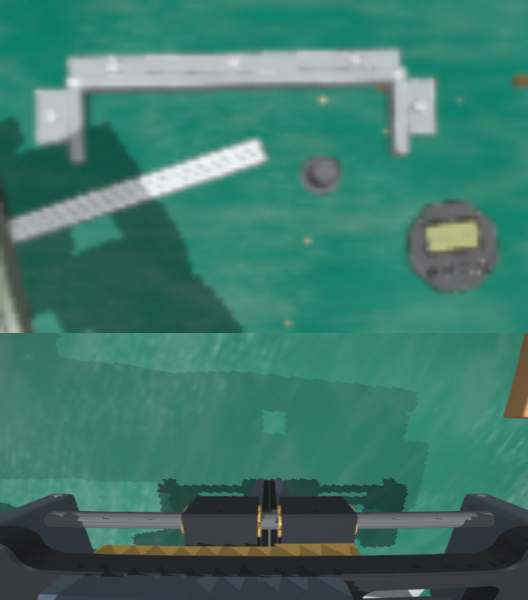

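The top crop shows the profile running from about (12,231) to (264,150), with its right end now up-left of the post at (321,174). The fingers are just left of its left end.

```bash
python3 - <<'E'
from h import *
f=lambda *p:(np.array(p)/3.911+np.array([225,140])-0.4)
P=ray('top',f((12,231),(264,150)),20);print(P.round(1).tolist())
post=ray('top',f((321,173)),40)[0];d=P[1]-P[0];u=d/np.hypot(*d);n=np.array([-u[1],u[0]])
a=P[1]-240*u;t=state()['ee_pos'][:2]
print(post,u,'post clearance',n@(P[1]-post)-22.5,'a',a,'finger behind end',-(t-a)@u,'side',n@(t-a))
E
```

```text
[[546.9, 132.5], [613.6, -95.2]]
[ 589.03855252 -142.93520806] [ 0.28124584 -0.95963575] post clearance 14.49808699168215 a [546.1046152 135.1098954] finger behind end 33.26123535122966 side 0.24051363657534353
```

Call:
servo_tool(rows=[[-0.06,0,0,0,0],[-0.09,0,0,0,0],[-0.12,0,0,0,0],[-0.15,0,0,0,0],[-0.18,0,0,0,0],[-0.21,0,0,0,0],[-0.24,0,0,0,0],[-0.27,0,0,0,0],[-0.3,0,0,0,0],[-0.33,0,0,0,0],[-0.36,0,0,0,0],[-0.39,0,0,0,0],[-0.42,0,0,0,0],[-0.45,0,0,0,0],[-0.48,0,0,0,0],[-0.51,0,0,0,0],[-0.54,0,0,0,0],[-0.57,0,0,0,0],[-0.6,0,0,0,0],[-0.61,0,0,0,0]])

```text
time_s: 6.4
ee_pos: [572.3, 49.4, 10.0]
ee_rot: [180.0, 0.0, 106.5]
force: [-0.6, 1.6, -0.6]
gripper_width: 0.6
gripper_force: 0.7
```

```bash
python3 - <<'E'
from h import *
im=grab('top','top4.png');s=state();print(s['time_s'],s['ee_pos'],s['force'])
r=cv2.resize(im[140:225,225:360,::-1],None,fx=5.9,fy=5.9);cv2.imwrite('pics/c4.png',r)
E
```

```text
6.45 [572.34013334  49.35017296   9.99460235] [ 0.29397793 -0.11619461  0.57780984]
```

View pics/c4.png

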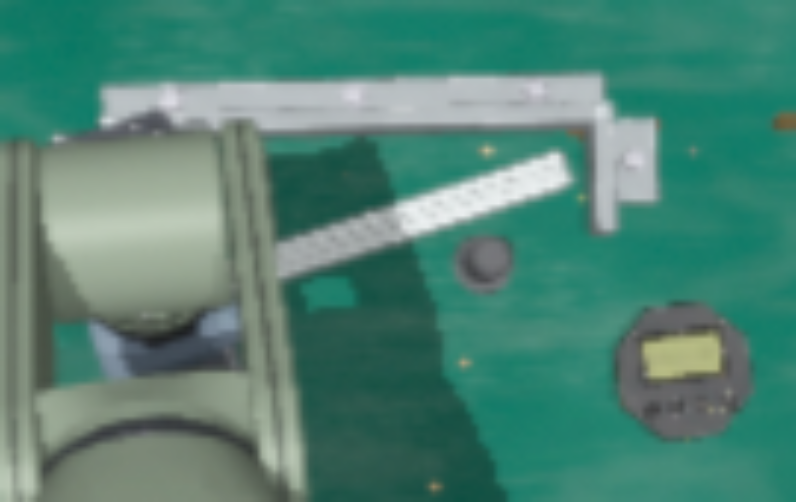

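End b is at crop (563,168), to the right of the post and behind it. I'll back off, square the tool and swing the left end in.

Call:
servo_tool(rows=[[0.03,0,0,0,0],[0.03,-0.1,0,0.05,0],[0.03,-0.2,0,0.1,0],[0.0,-0.23,0,0.15,0],[-0.06,-0.23,0,0.189,0],[-0.12,-0.2,0,0.189,0],[-0.12,-0.2,0,0.189,0]])

```text
time_s: 7.03
ee_pos: [543.1, 14.9, 10.5]
ee_rot: [179.8, 0.0, 89.5]
force: [1.2, -0.1, 0.5]
gripper_width: 0.2
gripper_force: 0.0
```

Call:
servo_tool(rows=[[0,0.03,0,0,0],[0,0.05,0,0,0],[0,0.08,0,0,0],[0,0.11,0,0,0],[0,0.14,0,0,0],[0,0.17,0,0,0],[0,0.2,0,0,0],[0,0.23,0,0,0],[0,0.26,0,0,0],[0,0.28,0,0,0],[0,0.3,0,0,0],[0,0.3,0,0,0]])

```text
time_s: 8.03
ee_pos: [601.5, 15.3, 10.0]
ee_rot: [179.9, 0.0, 89.5]
force: [0.2, 0.1, -0.4]
gripper_width: 0.4
gripper_force: 0.0
```

```bash
python3 - <<'E'
from h import *
im=grab('top','top5.png');s=state();print(s['time_s'],s['ee_pos'],s['ee_rot'],s['force'])
w=grab('wrist','w5.png')
r=cv2.resize(im[140:225,225:360,::-1],(528,333));cv2.imwrite('pics/c5.png',np.vstack([r,cv2.resize(w[:,:,::-1],(528,267)[::1])]))
E
```

```text
8.0833 [601.07413808  15.24729597   9.96324839] [1.79948816e+02 5.63954981e-03 8.94794170e+01] [-0.26112465  0.28083876 -0.44253269]
```

View pics/c5.png

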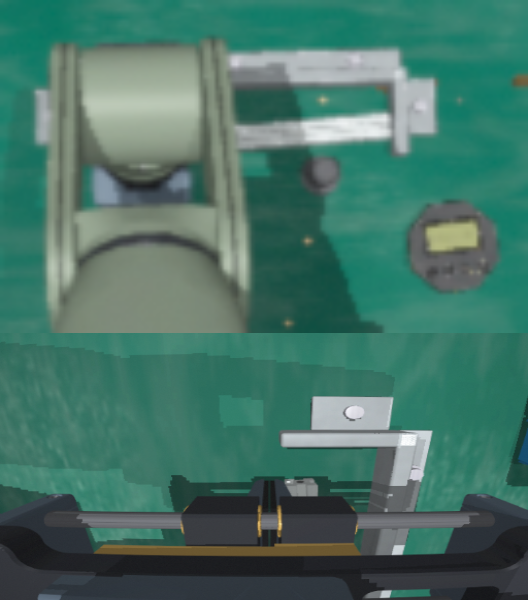

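The profile is now nearly parallel to the fence. Its right end is at about (392,126), next to the right stop, and there is some space in front of the fence. Next I push at the middle.

Call:
servo_tool(rows=[[0,-0.07,0,0,0],[-0.15,-0.07,0,0,0],[-0.3,-0.07,0,0,0],[-0.45,-0.07,0,0,0],[-0.52,-0.07,0,0,0],[-0.52,-0.07,0,0,0],[-0.52,-0.03,0,0,0],[-0.52,0.0,0,0,0],[-0.52,0.02,0,0,0],[-0.52,0.04,0,0,0],[-0.52,0.06,0,0,0],[-0.52,0.08,0,0,0],[-0.52,0.1,0,0,0],[-0.52,0.12,0,0,0],[-0.52,0.14,0,0,0],[-0.52,0.15,0,0,0],[-0.52,0.16,0,0,0],[-0.52,0.17,0,0,0],[-0.52,0.17,0,0,0]])

```text
time_s: 9.72
ee_pos: [633.9, -89.0, 9.9]
ee_rot: [180.0, -0.0, 89.5]
force: [-2.1, 0.5, 1.1]
gripper_width: 0.8
gripper_force: 0.8
```

Call:
servo_tool(rows=[[0,0.005,0,0,0],[0,0.01,0,0,0],[0,0.01,0,0,0]])

```text
time_s: 9.97
ee_pos: [635.6, -89.0, 10.0]
ee_rot: [180.0, -0.0, 89.5]
force: [-3.0, 0.1, -0.2]
gripper_width: 0.4
gripper_force: 1.0
```

Call:
servo_tool(rows=[[0,0.005,0,0,0],[0,0.01,0,0,0],[0,0.015,0,0,0],[0,0.015,0,0,0]])

```text
time_s: 10.3
ee_pos: [638.8, -89.0, 10.0]
ee_rot: [180.0, -0.0, 89.5]
force: [-1.6, 0.2, 0.5]
gripper_width: 0.4
gripper_force: 0.9
```

Call:
servo_tool(rows=[[0,0.005,0,0,0],[0,0.01,0,0,0],[0,0.01,0,0,0]])

```text
time_s: 10.55
ee_pos: [640.8, -89.0, 10.0]
ee_rot: [180.0, -0.0, 89.5]
force: [-1.8, -0.9, 0.6]
gripper_width: 0.1
gripper_force: 1.0
```

Call:
servo_tool(rows=[[0,0.01,0,0,0],[0,0.015,0,0,0],[0,0.02,0,0,0],[0,0.02,0,0,0]])

```text
time_s: 10.88
ee_pos: [642.6, -89.0, 9.8]
ee_rot: [-179.7, -0.0, 89.5]
force: [-6.4, -0.8, 4.2]
gripper_width: 0.4
gripper_force: 3.6
```

```bash
python3 - <<'E'
from h import *
im=grab('top','top6.png');s=state();print(s['time_s'],s['ee_pos'],s['force'])
w=grab('wrist','w6.png')
r=cv2.resize(im[140:225,225:360,::-1],(528,333));cv2.imwrite('pics/c6.png',np.vstack([r,cv2.resize(w[:,:,::-1],(528,267)[::1])]))
E
```

```text
10.9333 [642.58645877 -89.0208601    9.84092671] [-7.05660982  0.21931851  3.82336456]
```

View pics/c6.png

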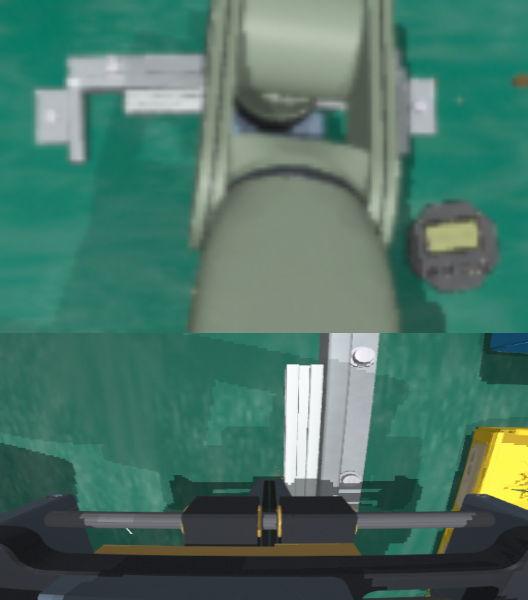

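The contact force is about 7 N, and the left half lies parallel against the fence in the wrist view. I'll retract and measure.

Call:
servo_tool(rows=[[0,-0.03,0,0,0],[0,-0.15,0,0,0],[0,-0.2,0,0,0],[0,-0.25,-0.2,0,0],[0,-0.3,-0.4,0,0],[0.2,-0.5,-0.6,0,0],[0.5,-0.7,-0.6,0,0],[0.7,-0.7,-0.6,0,0],[0.9,-0.7,-0.6,0,0],[1,-0.7,-0.6,0,0],[1,-0.7,-0.6,0,0]])

```text
time_s: 11.9
ee_pos: [506.6, 116.0, 131.1]
ee_rot: [179.8, -0.2, 89.6]
force: [-1.1, 0.0, 0.8]
gripper_width: 0.3
gripper_force: 0.0
```

Call:
servo_tool(rows=[[0.5,0,0,0,0],[1,0,0,0,0],[1,0,0,0,0],[1,0,0,0,0],[1,0,0,0,0],[1,0,0,0,0]])

```text
time_s: 12.4
ee_pos: [509.2, 319.1, 130.2]
ee_rot: [179.8, -0.3, 89.8]
force: [1.0, 0.2, 0.6]
gripper_width: 0.2
gripper_force: 0.0
```

```bash
python3 - <<'E'
from h import *
im=grab('top','top7.png');s=state();print(s['time_s'],s['ee_pos'],s['force'])
r=cv2.resize(im[145:195,225:345,::-1],None,fx=6.6,fy=6.6,interpolation=cv2.INTER_CUBIC);cv2.imwrite('pics/c7.png',r)
E
```

```text
12.45 [508.7425846  315.81885222 129.96704036] [-1.37883253 -0.32859513 -0.71702015]
```

View pics/c7.png

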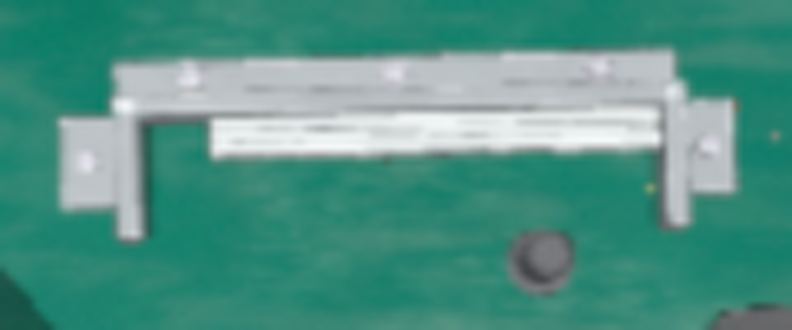

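The last view shows the profile along the whole fence, from (212,138) to (658,128) in the crop. It is parallel to the fence with no visible gap, lies between the stops, and the hand is clear.

```bash
python3 -c "
from workcell import job_done
print(job_done())"
```

```text
the job is handed in; nothing more can be done
None
```

The profile lies flat against the back fence between the end stops, the hand is clear, no bystander was touched, and I handed the job in about 12.5 s into the 61 s allowed; it returned no verdict.

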